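Shut the test box and start its lock bolt

TASK

Push the door of the grey test box shut until it seats on its catch. Then start the lock bolt with the knurled knob on the roof: turn the knob backward (anticlockwise from above) until the bolt rides up and drops into the start of its thread, then forward (clockwise) about one full turn from there, and finish the program while still holding the knob gripped between the fingers. Do not knock or shove the lens, the camera body, the screwdriver, or the lens cap and battery lying on the box.

Things in the scene. Friction and masses are not known exactly. Their poses are not given: they have to be found in the camera images.
- enclosure: grey metal test box fixed to the bench, 180 (x) x 200 (y) x 140 mm high, origin under its centre. The door is on its -x face, hinged at the +y end of it. On the roof: the knob of the lock bolt, a fixed flat black vent cap (22 mm across, 6 mm high, no part of the job), a lens cap and a battery pack on the rear (+x) corners.
- door (a joint): door angle, rad: 0 shut, grows as the door swings out to the box's -x side; starts 0.45 to 0.85. It stays where it is left (stiff hinge). A sprung ball catch resists over the last 0.06 rad (about 5 N at the free end), its peak is at 0.03 rad; pushed past that the door snaps in and rests at about 0.
- door_hinge (a point): point on the door's upright hinge line, half way up
- door_push (a point): good place to push: on the door's outer face, 165 mm from the hinge line (29 mm from the free edge), 97 mm above the bench. The door is a flat leaf 194 mm wide, 12 mm thick, from 7 to 133 mm above the bench; its outer face is 6 mm outside the hinge line. Pushing here keeps a gripper's body clear of the knob on the roof.
- knob_grip (a point): the height to grip: on the knob's upright axis, 184 mm above the bench. Knurled aluminium cylinder 32 mm across, 24 mm high (170 to 194 mm above the bench) on a bush 24 mm across, 30 mm high (foot flange 38 mm across). It stands 55 mm from the box's middle towards the door, 20 mm towards the hinge side. It turns in place, takes under 0.1 N m and stays where it is left.
- knob (a joint): turn of the knob, rad: grows clockwise seen from above (forward, tightening), falls when turned backward; starts between -0.2 and 0.2, no end stops. The thread starts at an unknown angle 0.9 to 2.4 rad back from the start.
- bolt (a joint): height of the bolt, m. It turns with the knob and slides through it under a light downward spring; its steel end, 9 mm across, stands out of the knob's top by 22 mm + this value. Turned backward it creeps up, rides over a lip (+0.0015 to +0.002) and drops to about -0.0063: the thread has caught. From there it sinks 6 mm a forward turn (about -0.0123 after one).
- bolt_top (a point): centre of the bolt's upper end, on the knob's axis
- lens: black lens barrel, 72 mm across, 90 mm high, standing; bystander, origin under its centre
- lens_cap: black disc 54 mm across, 8 mm thick, lying on the box's roof; bystander
- battery: black battery pack 34 x 50 x 14 mm, lying on the box's roof; bystander
- camera: dark camera body 40 x 115 x 79 mm, standing; bystander, origin under its centre
- driver: screwdriver 170 mm long, lying; bystander

How it is judged:
By the outcome, as a careful person would: the job done as asked, in the order asked, and still so for the second after the job is handed in, while the arm keeps its last pose, push and grip.
It also fails if it takes over 72 s, if anything falls off the work surface, if the arm or the gripper's body presses on something with over 40 N, if the wrist force passes 120 N, or if a joint passes its speed limit or range.

ROBOT

A 7-joint arm with a two-finger parallel gripper is mounted at the origin on the work surface. World frame = base frame: x ahead of the robot, y to its left, z up, the work surface at z = 0. Lengths are in m, angles in rad, forces in N, time in s.
With the tool pointing down it reaches from about 0.425 to 0.925 m from the base axis. Payload 6.8 kg.
Tool frame: the origin (TCP) lies midway between the tips of the shut fingers; the grasp point (between the pads) lies 19 mm behind it (r.grip_point_offset is the distance from the TCP to the grasp point, in m); z points along the fingers, y is the direction in which the jaws open and shut (so a half turn about z gives the same grasp; the last joint's range is limited). The gripper opens to 85 mm and grips with 20 to 120 N. Pads are 22 mm wide; open, the fingers measure 114 mm over their backs; the gripper's body (76 mm by 85 mm) begins 54 mm behind the grasp point. The pads swing forward as they close: fully open they stand 13 mm farther back than shut.
Start: joints at [-1.365, 0.477, 0.022, 1.555, -0.011, 1.109, -0.083], TCP at [0.208, 0.642, 0.231] pointing down, gripper open.
Joint ranges: [-2.96, 2.96], [-0.34, 2.1], [-1.41, 1.46], [0.24, 2.44], [-1.37, 4.51], [0.17, 1.92], [-2.96, 2.96]. Speed limits (rad/s): [2.39, 2.39, 3.14, 3.14, 3.14, 3.14, 3.14].

INTERFACE

Orientations are given as a rotation vector (axis times angle).
In Python, from bench import r, grab_frame, camera_params gives the robot as it stands.
- The arm moves only by the tool carry_out, never from a script. Its argument "motion" is text: rows parted by semicolons, each of 5 numbers parted by spaces: the closure, from 0 (fully open) to 1 (shut), then the shift along the tool's x, y, z in mm, then the turn about the tool's z in rad. In form: fingers dx dy dz twist; .... A call has exactly 8 rows; each row shifts and turns the commanded pose from where the row before left it, along the tool's axes as they then stand; what a row does not reach is not made up. A row lasts 1/8 s, in which the tool goes at most 62.5 mm and 10.7 degrees, less where a joint would pass 70% of its speed; a pose out of reach is approached as far as the arm can. A call with a gripper value outside its range is refused whole. The fingers move at their own pace and stop on an object; "newtons" is the grip in N (left out, the last holds). Time passes only in rows, so rows that do not move let the fingers close, or fill a call up. It gives the time, the measured TCP pose, the force and the opening at its end, in the units of the state.
- r.get_obs(): the state, without advancing time (a new reading comes with each control period).
- grab_frame(name): name is "side" or "top"; returns the picture (420x560x3 uint8, red, green, blue); there is no depth.
- camera_params(name): a dict with "fx", "fy", "cx", "cy" (pixels), "eye" and "attitude" of the camera in the world. Camera axes: x right, y down, z forward; pixel columns grow to the right and rows downward; lengths in m; the calibration is good to about 2 mm. A picture is of the moment at which its call begins. camera_params takes no time and is no camera call.
- r.hand_in(): hands the job in, once; it reports no verdict.
The state is a dict: "clock": time; "joints": joint angles; "qvel": joint speeds; "tau": joint torques, N m; "tcp_pos": TCP position; "orientation": TCP orientation; "contact_force": force on the tool from outside, world axes, zero at the start; "moment": the same for the moment, N m; "grip_width": finger opening in m.
Only numpy, scipy, OpenCV 4.12 (cv2) and the standard library are available. Lean on these libraries where they do the work, as an engineer would, in place of code of your own. Each camera call takes 0.05 s, during which the arm holds its last target.

## Working session

There is one attempt and no reset: what is moved stays moved. The work goes in short steps, Python scripts to look and compute and a tool call to move; the robot and the scene stay as the last step left them, time stands still between calls to the robot, and variables do not carry over. Pictures are saved under pics/ and viewed, and the job is handed in when it is done.

Besides the shell and the picture viewer there is one more tool, called after ">>>" as name(argument=value, ...) on one line, values as JSON. carry_out: Moves the arm, as the interface text tells. Its arguments: {"type":"object","properties":{"motion":{"type":"string"},"newtons":{"type":"number"}},"required":["motion"]}

```bash
mkdir -p pics; ls
python3 - <<'E'
from bench import r, grab_frame, camera_params
import cv2
for n in("side","top"):
    cv2.imwrite(f"pics/{n}0.png",grab_frame(n)[:,:,::-1]); print(camera_params(n))
print(r.get_obs(), r.grip_point_offset)
E
```

```text
pics
{'fx': 525.5205794313522, 'fy': 525.5205794313522, 'cx': 276.6863701431548, 'cy': 213.11619896329475, 'eye': array([ 0.22339245, -0.84589039,  0.98155868]), 'attitude': array([-2.2634522 ,  0.43446533, -0.18750497])}
{'fx': 447.68290928098867, 'fy': 447.68290928098867, 'cx': 284.5435714346557, 'cy': 211.44003445153587, 'eye': array([ 0.28370354, -0.02104038,  1.34305812]), 'attitude': array([-2.15895853,  2.04256023, -0.23614352])}
{'clock': 0.1, 'joints': array([-1.36512502,  0.47772896,  0.02232908,  1.55634626, -0.01150869,
        1.10926469, -0.08311985]), 'qvel': array([-1.96374597e-03, -1.81274232e-03,  5.15037876e-05, -4.09664700e-03,
       -2.32660583e-04,  1.16276739e-05, -6.61738894e-04]), 'tau': array([ 4.38554707e-03, -5.97764289e+01,  1.61360878e+00, -2.81956279e+01,
        1.28063301e-02,  5.02771174e-03, -3.63557581e-05]), 'tcp_pos': array([0.20817547, 0.64154819, 0.23041759]), 'orientation': array([-4.90814779e-01, -3.10286260e+00,  2.53276540e-03]), 'contact_force': array([ 0.41825479,  0.04776358, -0.11827287]), 'moment': array([ 0.04847443, -0.00403283,  0.00749726]), 'grip_width': 0.08554166002780648} 0.0187
```

View pics/side0.png

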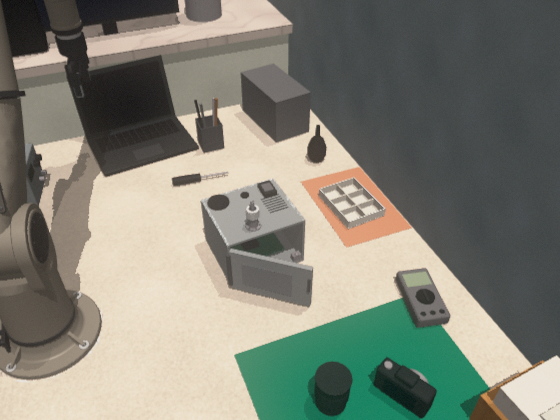

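View pics/top0.png

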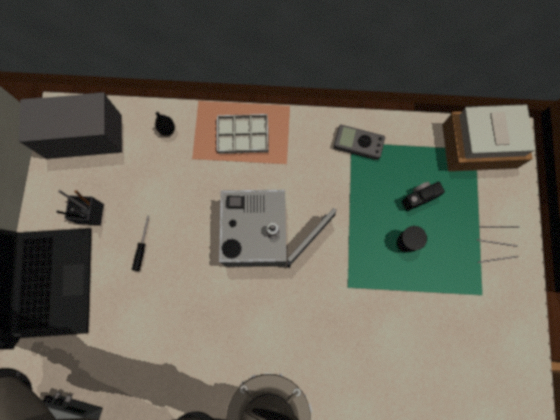

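The box is turned about +90° in the world: its door faces world -y and is hinged at the end nearer the robot. The hinge is near top (290,262) and the free edge near (335,211). The knob is near (272,229). I'll enlarge the images to measure these properly.

Run:
```python
import cv2
a=cv2.imread("pics/top0.png")[170:290,200:360]; cv2.imwrite("pics/top0z.png",cv2.resize(a,None,fx=5,fy=5,interpolation=cv2.INTER_CUBIC))
a=cv2.imread("pics/side0.png")[170:310,190:330]; cv2.imwrite("pics/side0z.png",cv2.resize(a,None,fx=4.2,fy=4.2,interpolation=cv2.INTER_CUBIC))
```

```text
(no output)
```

View pics/top0z.png

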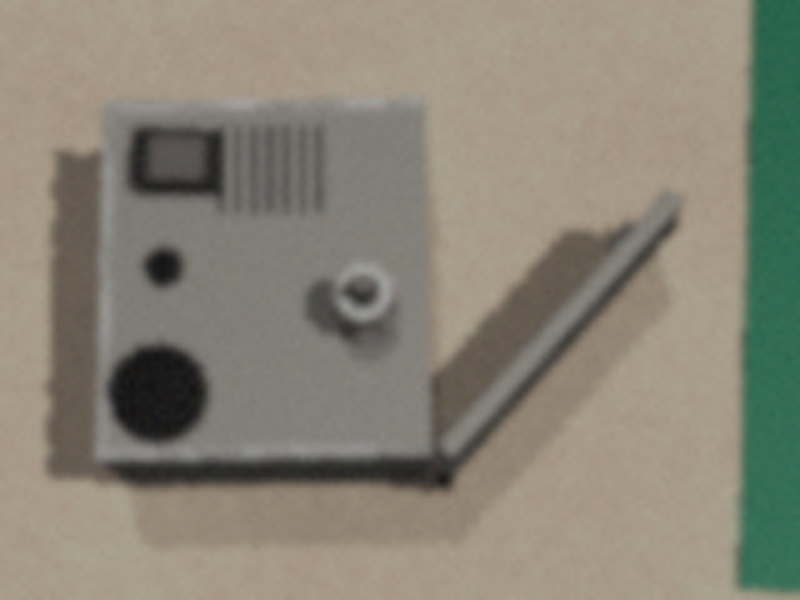

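View pics/side0z.png

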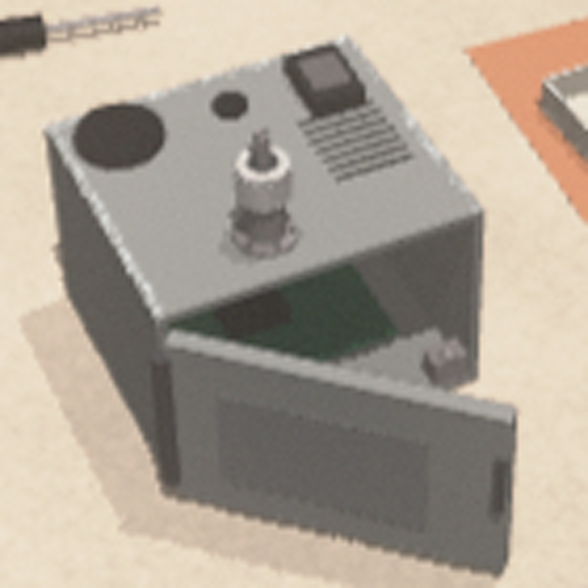

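```bash
cat > h.py <<'E'
import numpy as np
from bench import r, grab_frame, camera_params
from scipy.spatial.transform import Rotation as R
from scipy.optimize import least_squares
C={n:camera_params(n) for n in("side","top")}
def proj(n,p):
    c=C[n]; q=(np.atleast_2d(p)-c["eye"])@R.from_rotvec(c["attitude"]).as_matrix()
    return np.c_[c["fx"]*q[:,0]/q[:,2]+c["cx"],c["fy"]*q[:,1]/q[:,2]+c["cy"]]
def ray(n,uv,z):
    c=C[n]; d=R.from_rotvec(c["attitude"]).as_matrix()@[(uv[0]-c["cx"])/c["fx"],(uv[1]-c["cy"])/c["fy"],1]
    return c["eye"]+d*(z-c["eye"][2])/d[2]
def tri(uvs,uvt):
    f=lambda p:np.r_[proj("side",p)[0]-uvs,proj("top",p)[0]-uvt]
    s=least_squares(f,[.5,0,.15]); return s.x,s.fun
T=lambda x,y:np.array([199.6+x/5,169.6+y/5])
S=lambda x,y:np.array([189.6+x/4.2,169.6+y/4.2])
E
python3 - <<'E'
from h import *
print("roof top ",[ray("top",T(*p),.14).round(4) for p in[(105,103),(424,103),(433,460),(97,460)]])
print("roof side",[ray("side",S(*p),.14).round(4) for p in[(45,130),(345,38),(482,212),(163,320)]])
# box corners: box (x,y): top img far-right = (-90,-100), near right=(-90,100), near left=(90,100), far left (90,-100)
B=np.array([[90,-100],[-90,-100],[-90,100],[90,100]])/1000
Tp=np.array([T(*p) for p in[(105,103),(424,103),(433,460),(97,460)]])
Sp=np.array([S(*p) for p in[(345,38),(482,212),(163,320),(45,130)]])
def W(v,b,z): 
    c,s=np.cos(v[2]),np.sin(v[2]); b=np.atleast_2d(b); return np.c_[v[0]+c*b[:,0]-s*b[:,1],v[1]+s*b[:,0]+c*b[:,1],np.full(len(b),z)]
for k in("both","top","side"):
    f=lambda v:np.r_[(k!="side")*(proj("top",W(v,B,.14))-Tp).ravel(),(k!="top")*(proj("side",W(v,B,.14))-Sp).ravel()]
    s=least_squares(f,[.5,0.1,1.57]); print(k,s.x,s.fun.round(1)); v=s.x
    print(" knob",W(v,[-.055,.02],.184), "hinge",W(v,[-.096,.097],.07))
print("bolt top tri",tri(S(261,132),T(360,288)))
print("knobtop", ray("top",T(363,293),.194),ray("side",S(263,167),.194))
print("door top outer side: hinge,free",ray("side",S(165,345),.133),ray("side",S(513,418),.133))
print("door bot outer side",ray("side",S(165,490),.007),ray("side",S(505,572),.007))
print("door top top: ",[ray("top",T(*p),.133) for p in[(440,450),(455,460),(668,190),(682,205)]])
E
```

```text
roof top  [array([0.6099, 0.1696, 0.14  ]), array([ 0.6199, -0.0079,  0.14  ]), array([ 0.4214, -0.0236,  0.14  ]), array([0.4114, 0.1566, 0.14  ])]
roof side [array([0.4089, 0.1504, 0.14  ]), array([0.605 , 0.1663, 0.14  ]), array([ 0.6191, -0.0117,  0.14  ]), array([ 0.4256, -0.0264,  0.14  ])]
both [0.51549184 0.07233855 1.64566955] [-0.   0.5  0.8 -0.7  0.5 -0.4  0.7  0.9  0.8 -1.   0.8 -0.8 -1.5 -0.1
 -0.4 -1. ]
 knob [[0.49966205 0.01599658 0.184     ]] hinge [[ 0.42594472 -0.03064841  0.07      ]]
top [0.51566047 0.07363342 1.63578023] [-0.1  0.1  0.7 -0.5 -0.3 -0.2 -0.2  0.5  0.  -0.   0.  -0.  -0.  -0.
 -0.  -0. ]
 knob [[0.49927428 0.01745075 0.184     ]] hinge [[ 0.42509927 -0.02846295  0.07      ]]
side [0.51496199 0.07013219 1.65677507] [ 0.   0.   0.  -0.   0.  -0.   0.   0.   0.4 -0.6  1.1 -0.5 -0.8  0.8
 -0.6 -0.1]
 knob [[0.49975887 0.0136179  0.184     ]] hinge [[ 0.42656409 -0.03384286  0.07      ]]
bolt top tri (array([0.49978069, 0.01866124, 0.21308494]), array([-0.19995354,  0.05922331,  0.04842663, -0.23203371]))
knobtop [0.50024302 0.01769383 0.194     ] [0.49833933 0.01213419 0.194     ]
door top outer side: hinge,free [ 0.4225267  -0.03798294  0.133     ] [ 0.57342263 -0.15511324  0.133     ]
door bot outer side [ 0.41677141 -0.02871705  0.007     ] [ 0.57377203 -0.15542942  0.007     ]
door top top:  [array([ 0.42777971, -0.02712954,  0.133     ]), array([ 0.42282251, -0.03551738,  0.133     ]), array([ 0.57933019, -0.14598905,  0.133     ]), array([ 0.57120678, -0.15401492,  0.133     ])]
```

```bash
cat >> h.py <<'E'
def yaw():
    m=R.from_rotvec(r.get_obs()["orientation"]).as_matrix(); return np.arctan2(m[1,1],m[0,1])  # angle of tool y
def rows(p0,y0,p1,y1,n):
    """straight path; prints dx dy dz twist per row in tool axes (shift in axes before twist)"""
    p0,p1=np.array(p0),np.array(p1); d=(p1-p0)/n*1000; dy=(y1-y0)/n
    for k in range(n):
        a=y0+k*dy; ty=np.array([np.cos(a),np.sin(a)]); tx=np.array([-np.sin(a),np.cos(a)])
        print(f"{d[:2]@tx:.0f} {d[:2]@ty:.0f} {-d[2]:.0f} {-dy:.3f}")
E
python3 - <<'E'
from h import *
print(yaw()); o=r.get_obs()
rows([.208,.642,.331],yaw(),[.524,-.172,.331],-.666,20)
E
```

```text
1.257033366578882
-28 -34 -0 0.096
-31 -31 -0 0.096
-34 -28 -0 0.096
-36 -25 -0 0.096
-38 -21 -0 0.096
-40 -17 -0 0.096
-42 -13 -0 0.096
-43 -9 -0 0.096
-43 -5 -0 0.096
-44 -1 -0 0.096
-44 3 -0 0.096
-43 7 -0 0.096
-42 12 -0 0.096
-41 16 -0 0.096
-39 19 -0 0.096
-37 23 -0 0.096
-35 26 -0 0.096
-32 30 -0 0.096
-29 33 -0 0.096
-26 35 -0 0.096
```

>>> carry_out(motion="1 0 0 -50 0; 1 0 0 -50 0; 1 -28 -34 0 0.096; 1 -31 -31 0 0.096; 1 -34 -28 0 0.096; 1 -36 -25 0 0.096; 1 -38 -21 0 0.096; 1 -40 -17 0 0.096", newtons=40)

```text
clock: 1.1
tcp_pos: [0.3041, 0.3957, 0.331]
orientation: [-1.357, -2.833, 0.001]
contact_force: [-0.2, -0.2, 0.4]
grip_width: -0.0001
```

>>> carry_out(motion="1 -42 -13 0 0.096; 1 -43 -9 0 0.096; 1 -43 -5 0 0.096; 1 -44 -1 0 0.096; 1 -44 3 0 0.096; 1 -43 7 0 0.096; 1 -42 12 0 0.096; 1 -41 16 0 0.096")

```text
clock: 2.1
tcp_pos: [0.4321, 0.0697, 0.3312]
orientation: [-2.319, -2.119, -0.0]
contact_force: [0.5, 0.6, 0.2]
grip_width: -0.0
```

Run:
```python
from h import *
o=r.get_obs(); print(o["joints"].round(2),o["tcp_pos"],yaw())
rows(o["tcp_pos"],yaw(),[.524,-.172,.15],-.666,6)
```

```text
[-0.86 -0.05  0.54  1.98  0.03  1.2  -0.42] [0.43207601 0.06965676 0.3311552 ] -0.09003046011910137
-39 19 30 0.096
-37 23 30 0.096
-34 26 30 0.096
-32 29 30 0.096
-29 32 30 0.096
-26 35 30 0.096
```

>>> carry_out(motion="1 -39 19 0 0.096; 1 -37 23 0 0.096; 1 -34 26 0 0.096; 1 -32 29 0 0.096; 1 -29 32 0 0.096; 1 -26 35 0 0.096; 1 0 0 40 0; 1 0 0 40 0")

```text
clock: 3.1
tcp_pos: [0.5253, -0.1719, 0.2501]
orientation: [2.824, 1.376, 0.0]
contact_force: [1.5, 1.4, -0.5]
grip_width: 0.0
```

Run:
```python
from h import *
import cv2
o=r.get_obs(); print(o["joints"].round(2),o["tcp_pos"],yaw())
for n in("side","top"):
    cv2.imwrite(f"pics/{n}1.png",cv2.resize(grab_frame(n)[160:310,190:390,::-1],None,fx=4,fy=4,interpolation=cv2.INTER_CUBIC))
```

```text
[-0.45  0.33  0.82  1.87 -0.27  1.06 -0.19] [ 0.52525437 -0.17191178  0.2501436 ] -0.6641100103419195
```

View pics/side1.png

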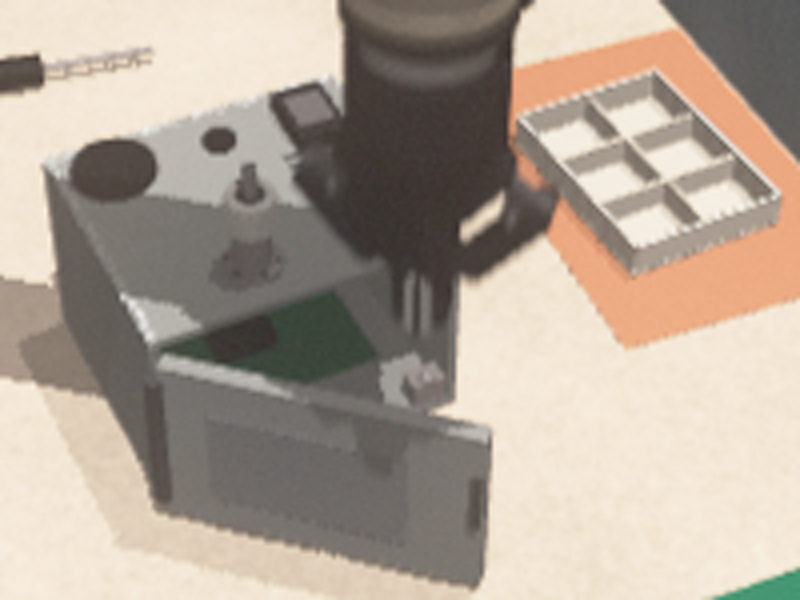

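View pics/top1.png

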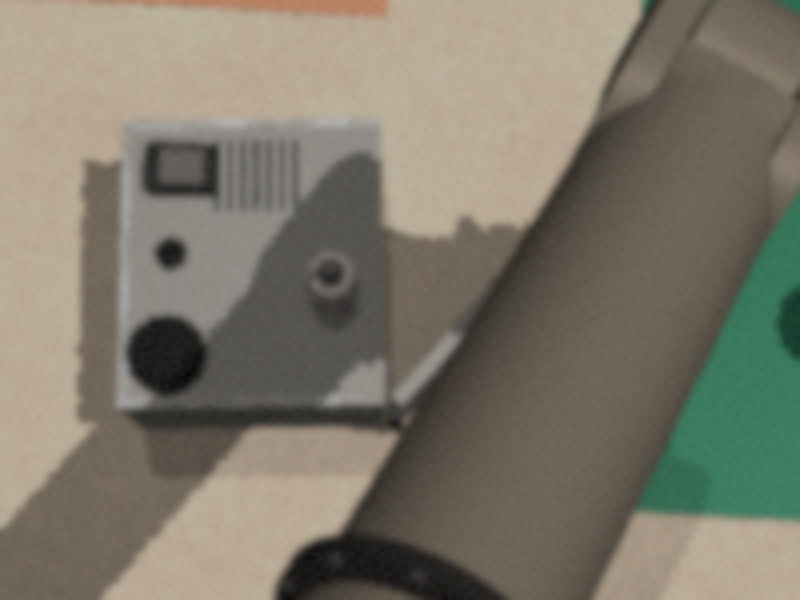

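Run:
```python
from h import *
print((proj("side",r.get_obs()["tcp_pos"])-[190,160])*4, (proj("side",[.5518,-.1365,.097])-[190,160])*4)
```

```text
[[414.57653324 329.72267724]] [[435.22511192 467.90837444]]
```

>>> carry_out(motion="1 0 0 40 0; 1 0 0 40 0; 1 0 0 40 0; 1 0 0 40 0; 1 0 0 0 0; 1 8 0 0 0; 1 8 0 0 0; 1 8 0 0 0")

```text
clock: 4.2
tcp_pos: [0.5414, -0.1516, 0.0926]
orientation: [2.822, 1.378, 0.003]
contact_force: [0.2, 0.2, -0.0]
grip_width: -0.0001
```

>>> carry_out(motion="1 7 0 0 0; 1 10 1 0 -0.06; 1 10 1 0 -0.06; 1 10 1 0 -0.06; 1 10 1 0 -0.06; 1 10 1 0 -0.06; 1 10 1 0 -0.06; 1 10 1 0 -0.06")

```text
clock: 5.2
tcp_pos: [0.583, -0.088, 0.0913]
orientation: [2.47, 1.941, 0.0]
contact_force: [-1.0, 0.4, 2.7]
grip_width: -0.0002
```

```bash
cat >> h.py <<'E'
H=np.array([.4256,-.030]); YB=1.6457
def doorframe():
    p=r.get_obs()["tcp_pos"][:2]-H; y=yaw()
    th=YB-np.pi/2-y; a=np.array([np.cos(y),np.sin(y)]); o=np.array([np.sin(y),-np.cos(y)])
    print("tool door-angle",th.round(3),"along",(p@a).round(4),"out",(p@o).round(4)); 
    c=YB-np.pi/2; print("closed frame along",(p@[np.cos(c),np.sin(c)]).round(4),"out",(p@[np.sin(c),-np.cos(c)]).round(4))
def snap(tag,sx=(190,390),sy=(160,310),z=4):
    import cv2
    for n in("side","top"):
        cv2.imwrite(f"pics/{n}{tag}.png",cv2.resize(grab_frame(n)[sy[0]:sy[1],sx[0]:sx[1],::-1],None,fx=z,fy=z,interpolation=cv2.INTER_CUBIC))
E
python3 - <<'E'
from h import *
doorframe(); snap("2")
E
```

```text
tool door-angle 0.314 along 0.1667 out 0.019
closed frame along 0.1526 out 0.0696
```

View pics/side2.png

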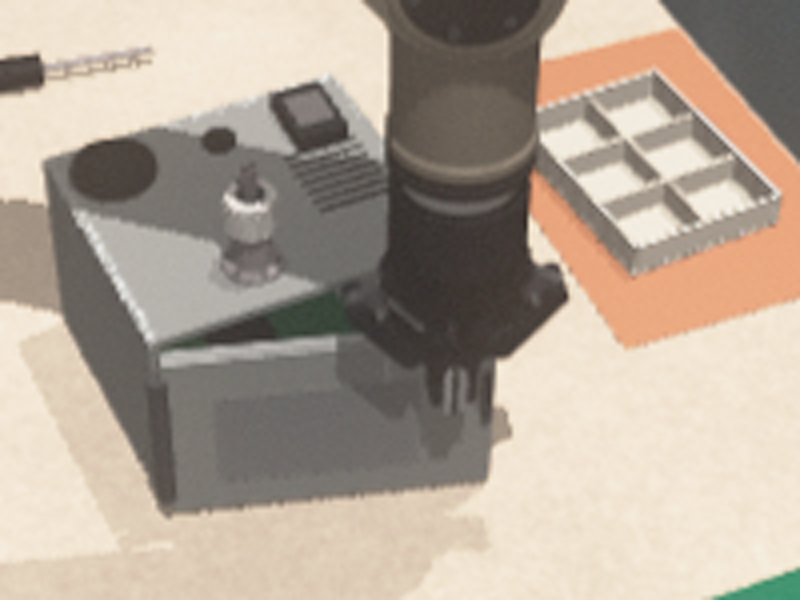

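>>> carry_out(motion="1 8 1 0 -0.05; 1 8 1 0 -0.05; 1 8 1 0 -0.05; 1 8 1 0 -0.05; 1 7 0 0 -0.04; 1 5 0 0 -0.03; 1 4 0 0 -0.02; 1 3 0 0 -0.02")

```text
clock: 6.3
tcp_pos: [0.5925, -0.0411, 0.0916]
orientation: [2.145, 2.292, -0.001]
contact_force: [0.7, -3.6, 1.2]
grip_width: -0.0001
```

Run:
```python
from h import *
doorframe(); snap("3");print(r.get_obs()["joints"].round(2))
```

```text
tool door-angle 0.009 along 0.1658 out 0.0221
closed frame along 0.1656 out 0.0236
[-0.39  0.55  0.46  1.9  -0.34  0.77  0.33]
```

View pics/side3.png

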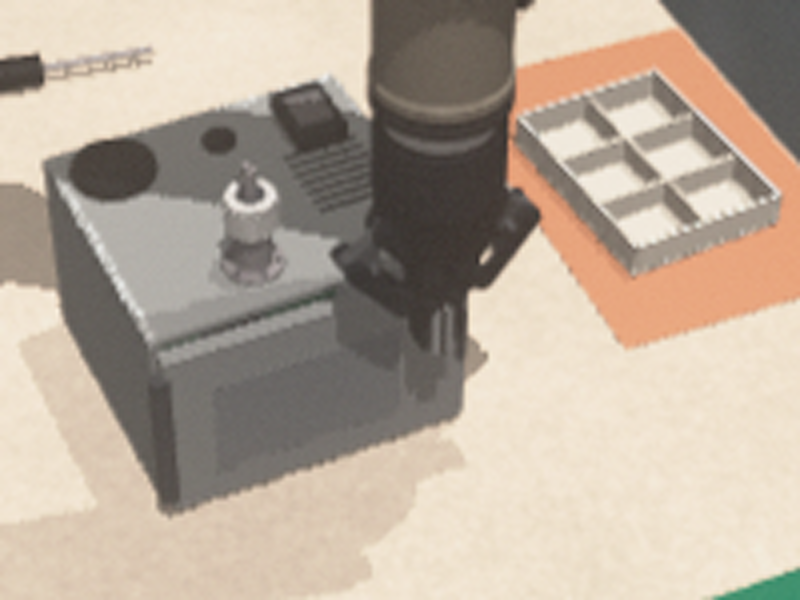

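>>> carry_out(motion="1 2 0 0 0; 1 2 0 0 0; 1 1 0 0 0; 1 1 0 0 0; 1 0 0 0 0; 1 0 0 0 0; 1 0 0 0 0; 1 0 0 0 0")

```text
clock: 7.4
tcp_pos: [0.592, -0.0368, 0.0915]
orientation: [2.147, 2.288, -0.003]
contact_force: [2.1, -9.6, -0.3]
grip_width: 0.0001
```

Run:
```python
from h import *
doorframe(); print(r.get_obs()["contact_force"])
```

```text
tool door-angle 0.011 along 0.1657 out 0.0174
closed frame along 0.1655 out 0.0192
[ 2.05211978 -9.64539688 -0.31006711]
```

>>> carry_out(motion="1 1 0 0 0; 1 1 0 0 0; 1 1 0 0 0; 1 1 0 0 0; 1 0 0 0 0; 1 0 0 0 0; 1 0 0 0 0; 1 0 0 0 0")

```text
clock: 8.4
tcp_pos: [0.592, -0.0368, 0.0916]
orientation: [2.147, 2.282, -0.007]
contact_force: [4.7, -18.8, -2.9]
grip_width: 0.0001
```

Run:
```python
from h import *
doorframe(); print(r.get_obs()["contact_force"])
```

```text
tool door-angle 0.014 along 0.1657 out 0.0169
closed frame along 0.1655 out 0.0192
[  4.68763724 -18.83257442  -2.88733958]
```

>>> carry_out(motion="1 -10 0 0 0; 1 -20 0 0 0; 1 -20 0 0 0; 1 0 0 -50 0; 1 0 0 -50 0; 1 0 0 -50 0; 0 0 0 -50 0; 0 0 0 0 0")

```text
clock: 9.4
tcp_pos: [0.5969, -0.0803, 0.2956]
orientation: [2.143, 2.29, 0.009]
contact_force: [-0.3, -0.2, 0.3]
grip_width: 0.036
```

Run:
```python
from h import *
snap("4");o=r.get_obs();print(o["joints"].round(2),o["tcp_pos"],yaw(),o["grip_width"])
```

```text
[-0.41  0.33  0.57  1.7  -0.19  1.17  0.28] [ 0.59455181 -0.07921108  0.29126466] 0.06658512258035432 0.05073941469378799
```

View pics/side4.png

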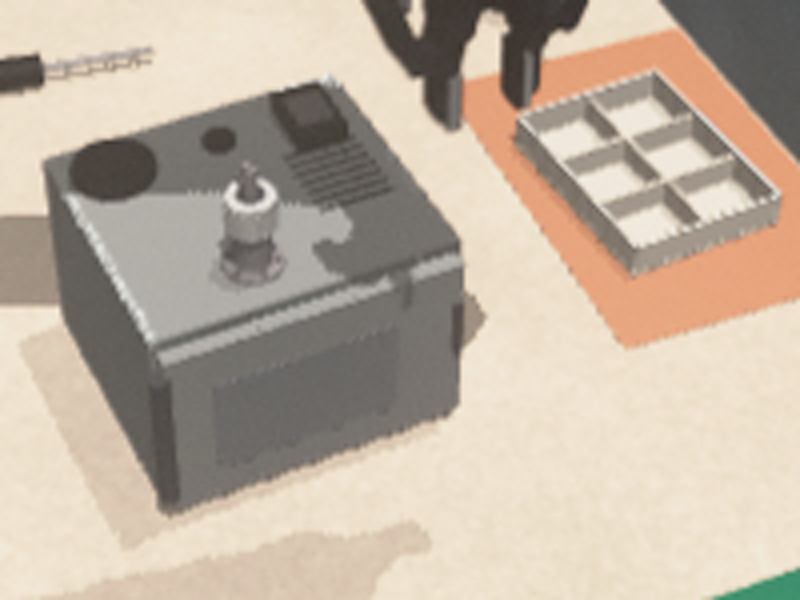

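View pics/top4.png

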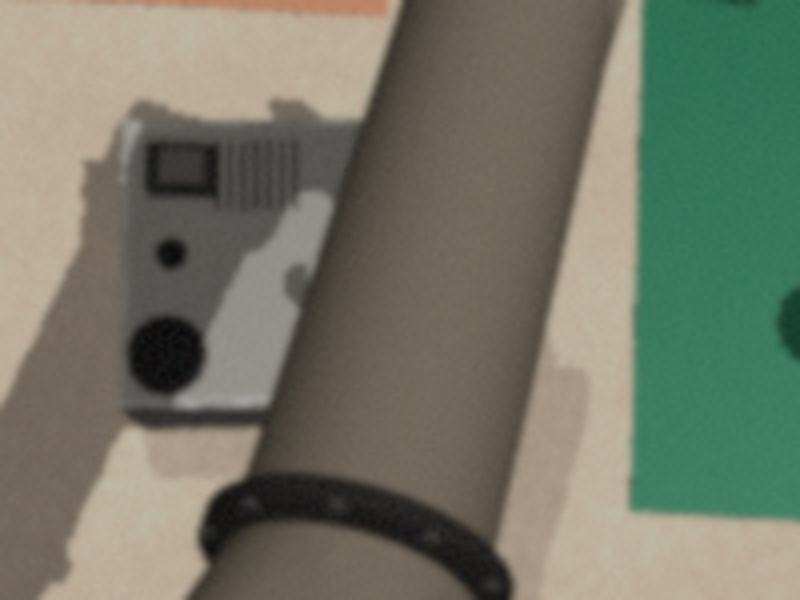

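Run:
```python
from h import *
p=r.get_obs()["tcp_pos"];rows([p[0],p[1],.29],yaw(),[.4995,.016,.28],-1.0,7)
```

```text
14 -13 1 0.152
12 -15 1 0.152
10 -16 1 0.152
7 -18 1 0.152
5 -19 1 0.152
2 -19 1 0.152
-1 -19 1 0.152
```

>>> carry_out(motion="0 14 -13 1 0.152; 0 12 -15 1 0.152; 0 10 -16 1 0.152; 0 7 -18 1 0.152; 0 5 -19 1 0.152; 0 2 -19 1 0.152; 0 -1 -19 1 0.152; 0 0 0 0 0")

```text
clock: 10.5
tcp_pos: [0.4978, 0.0166, 0.2828]
orientation: [-3.011, -0.894, 0.005]
contact_force: [0.0, -0.4, 0.5]
grip_width: 0.0857
```

Run:
```python
from h import *
o=r.get_obs();print(o["joints"].round(2),o["tcp_pos"],yaw(),o["grip_width"])
snap("5",(220,310),(130,260),4.5)
y=yaw();d=(np.array([.4995,.016])-o["tcp_pos"][:2])*1000
print(d@[-np.sin(y),np.cos(y)],d@[np.cos(y),np.sin(y)])
```

```text
[-0.81  0.15  0.73  1.94 -0.11  1.1  -1.02] [0.49776357 0.01657089 0.28277419] -0.9937793433712427 0.08572856862474271
1.1441607351733136 1.4254849620200363
```

View pics/side5.png

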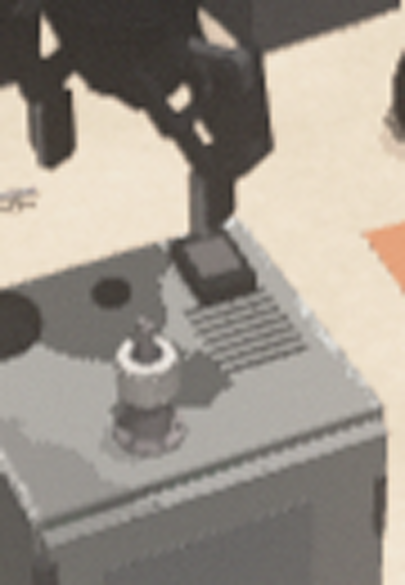

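>>> carry_out(motion="0 1 1 40 0; 0 0 0 40 0; 0 0 0 30 0; 0 0 0 10 0; 1 0 0 0 0; 1 0 0 0 0; 1 0 0 0 0; 1 0 0 0 0", newtons=40)

```text
clock: 11.6
tcp_pos: [0.5011, 0.0162, 0.1655]
orientation: [-3.011, -0.889, -0.002]
contact_force: [-2.4, 1.9, 8.5]
grip_width: 0.0308
```

Run:
```python
from h import *
o=r.get_obs();print(o["joints"].round(2),o["tcp_pos"],yaw(),o["grip_width"],o["contact_force"],o["moment"])
snap("6",(220,310),(130,260),4.5)
```

```text
[-0.72  0.32  0.68  2.07 -0.27  0.84 -0.87] [0.50105539 0.01624505 0.16554135] -0.9964283406676638 0.030788256163410164 [-2.40230644  1.9433982   8.51465429] [ 0.33392506  0.72092594 -0.04704933]
```

View pics/side6.png

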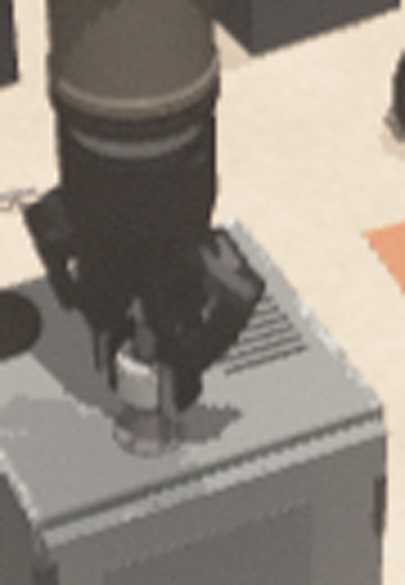

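>>> carry_out(motion="1 0 0 0 -0.1; 1 0 0 0 -0.1; 1 0 0 0 -0.1; 1 0 0 0 -0.1; 1 0 0 0 -0.1; 1 0 0 0 -0.1; 1 0 0 0 -0.1; 1 0 0 0 -0.1")

```text
clock: 12.7
tcp_pos: [0.5008, 0.0164, 0.1655]
orientation: [-2.424, -1.996, -0.003]
contact_force: [-3.2, 2.3, 7.4]
grip_width: 0.0308
```

Run:
```python
from h import *
o=r.get_obs();print(o["joints"].round(2),o["tcp_pos"],yaw(),o["grip_width"],o["contact_force"],o["moment"])
snap("7",(220,310),(130,260),4.5)
```

```text
[-0.57  0.29  0.5   2.06 -0.19  0.83 -0.16] [0.50083485 0.01638617 0.16554438] -0.19314309248633207 0.03084178503835263 [-3.23411253  2.32466454  7.39712531] [ 0.46122452  0.74147284 -0.05611836]
```

View pics/side7.png

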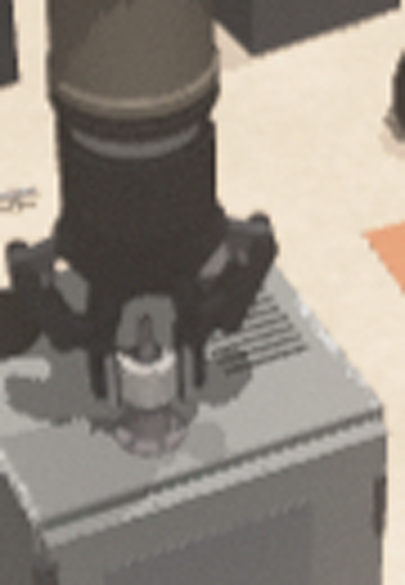

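The bolt shows between the fingers, with its top near zoom (145,318). I'll step back in small turns and follow it in the side view.

```bash
cat >> h.py <<'E'
import cv2,glob
def bolt(tag):
    im=np.mean([grab_frame("side").astype(float) for _ in range(2)],0)
    np.save(f"pics/b{tag}.npy",im)
    c=im[190:216,236:270].astype(np.uint8)[:,:,::-1]
    c=cv2.resize(c,None,fx=8,fy=8,interpolation=cv2.INTER_CUBIC)
    c=np.clip(c.astype(float)*2-20,0,255).astype(np.uint8)
    cv2.imwrite(f"pics/b{tag}.png",c)
    o=r.get_obs(); print(o["clock"],"yaw",yaw().round(3),"F",o["contact_force"].round(1),"w",o["grip_width"].round(4),o["tcp_pos"].round(4),"j7",o["joints"][6].round(2))
def sheet(tags,out):
    a=[]
    for t in tags:
        i=cv2.imread(f"pics/b{t}.png").copy(); cv2.putText(i,str(t),(3,20),0,.6,(0,255,255),1); a.append(i)
    while len(a)%2: a.append(a[-1]*0)
    cv2.imwrite(out,np.vstack([np.hstack(a[k:k+2]) for k in range(0,len(a),2)]))
E
python3 - <<'E'
from h import *
bolt(0); print(proj("side",[[.5,.016,.216+h] for h in(0,.002,-.0063,-.0123)]).round(2))
E
```

```text
Traceback (most recent call last):
  File "h.py", line 43, in bolt
    o=r.get_obs(); print(o["clock"],"yaw",yaw().round(3),"F",o["contact_force"].round(1),"w",o["grip_width"].round(4),o["tcp_pos"].round(4),"j7",o["joints"][6].round(2))
                                                                                             ^^^^^^^^^^^^^^^^^^^^^
AttributeError: 'float' object has no attribute 'round'
```

>>> carry_out(motion="1 0 0 0 -0.04; 1 0 0 0 -0.04; 1 0 0 0 -0.04; 1 0 0 0 -0.04; 1 0 0 0 -0.04; 1 0 0 0 0; 1 0 0 0 0; 1 0 0 0 0")

```text
clock: 13.9
tcp_pos: [0.5007, 0.0164, 0.1655]
orientation: [-2.216, -2.225, -0.002]
contact_force: [-3.7, 1.9, 7.8]
grip_width: 0.031
```

Run:
```python
from h import *
bolt(1); sheet([0,1],"pics/s1.png")
```

```text
Traceback (most recent call last):
  File "h.py", line 43, in bolt
    o=r.get_obs(); print(o["clock"],"yaw",yaw().round(3),"F",o["contact_force"].round(1),"w",o["grip_width"].round(4),o["tcp_pos"].round(4),"j7",o["joints"][6].round(2))
                                                                                             ^^^^^^^^^^^^^^^^^^^^^
AttributeError: 'float' object has no attribute 'round'
```

```bash
sed -i 's/o\["grip_width"\].round(4)/round(o["grip_width"],4)/' h.py
python3 - <<'E'
from h import *
sheet([0,1],"pics/s1.png"); print(yaw(),proj("side",[[.5,.016,.216+h] for h in(0,.002,-.0063,-.0123)]).round(2))
E
```

```text
0.003960644194513167 [[251.98 200.79]
 [251.95 200.11]
 [252.08 202.91]
 [252.18 204.92]]
```

View pics/s1.png

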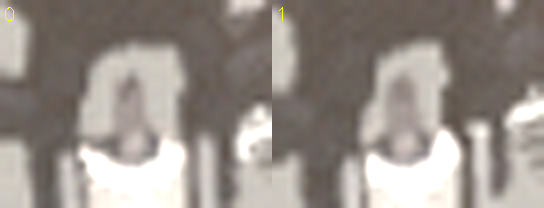

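>>> carry_out(motion="1 0 0 0 -0.03; 1 0 0 0 -0.03; 1 0 0 0 -0.03; 1 0 0 0 -0.03; 1 0 0 0 -0.03; 1 0 0 0 -0.03; 1 0 0 0 -0.03; 1 0 0 0 -0.03")

```text
clock: 15.0
tcp_pos: [0.5007, 0.0164, 0.1655]
orientation: [-1.933, -2.475, -0.002]
contact_force: [-3.6, 2.0, 7.7]
grip_width: 0.0308
```

Run:
```python
from h import *
bolt(2);sheet([1,2],"pics/s2.png")
```

```text
15.1 yaw 0.244 F [-4.2  2.   7.1] w 0.0308 [0.5006 0.0163 0.1655] j7 0.24
```

View pics/s2.png

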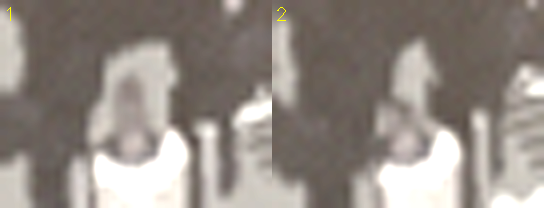

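The bolt top moved from zoom row 72 to about 97, or 3 px lower. That fits a drop to -6 mm, so the thread caught between 1.0 and 1.24 rad back. Now turning forward.

>>> carry_out(motion="1 0 0 0 0.1; 1 0 0 0 0.15; 1 0 0 0 0.15; 1 0 0 0 0.15; 1 0 0 0 0.15; 1 0 0 0 0.15; 1 0 0 0 0.15; 1 0 0 0 0.1")

```text
clock: 16.1
tcp_pos: [0.501, 0.0163, 0.1655]
orientation: [-2.944, -1.093, -0.002]
contact_force: [-3.1, 1.5, 7.4]
grip_width: 0.0306
```

Run:
```python
from h import *
bolt(3);sheet([2,3],"pics/s3.png"); print(r.get_obs()["joints"].round(2))
```

```text
16.2 yaw -0.858 F [-3.1  1.2  7.1] w 0.031 [0.501  0.0163 0.1655] j7 -0.75
[-0.69  0.31  0.65  2.06 -0.26  0.84 -0.75]
```

View pics/s3.png

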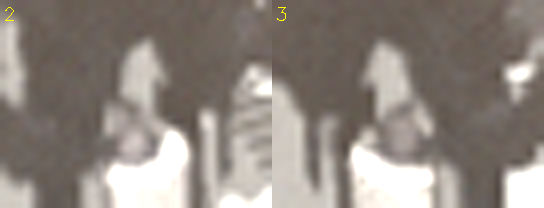

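>>> carry_out(motion="1 0 0 0 0.15; 1 0 0 0 0.15; 1 0 0 0 0.15; 1 0 0 0 0.15; 1 0 0 0 0.15; 1 0 0 0 0.15; 1 0 0 0 0.15; 1 0 0 0 0.15")

```text
clock: 17.2
tcp_pos: [0.5011, 0.0159, 0.1655]
orientation: [-3.046, 0.762, -0.001]
contact_force: [-3.3, -0.5, 8.9]
grip_width: 0.0309
```

>>> carry_out(motion="1 0 0 0 0.1; 1 0 0 0 0; 0 0 0 0 0; 0 0 0 0 0; 0 0 0 0 0; 0 0 0 0 0; 0 0 0 -40 0; 0 0 0 -60 0")

```text
clock: 18.2
tcp_pos: [0.4996, 0.0154, 0.2643]
orientation: [3.005, -0.907, -0.004]
contact_force: [-0.1, 1.4, 1.0]
grip_width: 0.0853
```

Run:
```python
from h import *
bolt(4); print(r.get_obs()["joints"].round(2)); snap("8",(220,310),(130,260),4.5)
```

```text
18.3 yaw -2.158 F [-0.3 -0.1 -0.8] w 0.0855 [0.5041 0.0148 0.2692] j7 -2.0
[-1.1   0.26  1.13  1.96 -0.27  1.07 -2.  ]
```

View pics/side8.png

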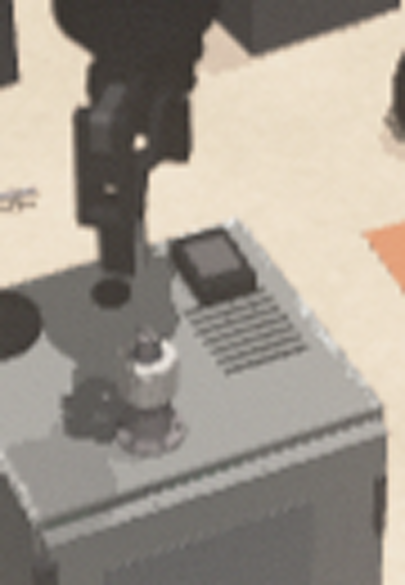

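>>> carry_out(motion="0 0 0 0 -0.17; 0 0 0 0 -0.17; 0 0 0 0 -0.17; 0 0 0 0 -0.17; 0 0 0 0 -0.17; 0 0 0 0 -0.17; 0 0 0 0 -0.17; 0 0 0 0 -0.17")

```text
clock: 19.4
tcp_pos: [0.4995, 0.0154, 0.2627]
orientation: [-2.906, -1.193, 0.005]
contact_force: [-0.7, -0.3, 0.0]
grip_width: 0.0855
```

>>> carry_out(motion="0 0 0 0 -0.17; 0 0 0 0 -0.17; 0 0 0 0 -0.17; 0 0 0 0 -0.17; 0 0 0 0 -0.17; 0 0 0 0 -0.17; 0 0 0 0 -0.17; 0 0 0 0 -0.17")

```text
clock: 20.4
tcp_pos: [0.4995, 0.0154, 0.2625]
orientation: [-1.508, -2.753, 0.003]
contact_force: [1.3, 0.5, 0.7]
grip_width: 0.0851
```

>>> carry_out(motion="0 0 0 0 -0.17; 0 0 0 0 -0.17; 0 0 0 0 -0.17; 0 0 0 0 -0.17; 0 0 0 0 -0.17; 0 0 0 0 -0.17; 0 0 0 0 -0.17; 0 0 0 0 0")

```text
clock: 21.4
tcp_pos: [0.4997, 0.0153, 0.2628]
orientation: [0.283, -3.126, 0.0]
contact_force: [0.6, -0.4, -0.5]
grip_width: 0.0854
```

Run:
```python
from h import *
bolt(5); o=r.get_obs();print(o["joints"].round(2)); snap("9",(220,310),(130,260),4.5)
y=yaw();d=(np.array([.5005,.016])-o["tcp_pos"][:2])*1000
print(d@[-np.sin(y),np.cos(y)],d@[np.cos(y),np.sin(y)])
```

```text
21.5 yaw 1.749 F [-0.3 -0.5 -0.2] w 0.0853 [0.5001 0.0153 0.2633] j7 1.68
[-0.57  0.16  0.47  1.95 -0.08  1.05  1.68]
-0.5449126938491626 0.5900914486106855
```

View pics/side9.png

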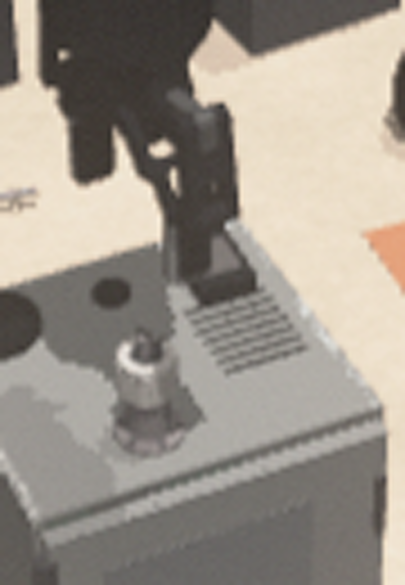

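>>> carry_out(motion="0 -0.5 0.5 40 0; 0 0 0 40 0; 0 0 0 15 0; 0 0 0 4 0; 1 0 0 0 0; 1 0 0 0 0; 1 0 0 0 0; 1 0 0 0 0")

```text
clock: 22.6
tcp_pos: [0.5016, 0.0162, 0.1662]
orientation: [-0.286, 3.127, 0.001]
contact_force: [-1.6, -0.4, 6.3]
grip_width: 0.0307
```

Run:
```python
from h import *
bolt(6)
```

```text
22.7 yaw 1.753 F [-1.7  0.3  5.9] w 0.0308 [0.5017 0.0162 0.1663] j7 1.77
```

>>> carry_out(motion="1 0 0 0 0.1; 1 0 0 0 0.15; 1 0 0 0 0.15; 1 0 0 0 0.15; 1 0 0 0 0.15; 1 0 0 0 0.15; 1 0 0 0 0.15; 1 0 0 0 0.15")

```text
clock: 23.7
tcp_pos: [0.5013, 0.0153, 0.1662]
orientation: [1.469, 2.777, 0.0]
contact_force: [-2.8, -2.1, 8.1]
grip_width: 0.0309
```

>>> carry_out(motion="1 0 0 0 0.1; 1 0 0 0 0.1; 1 0 0 0 0.1; 1 0 0 0 0.1; 1 0 0 0 0.1; 1 0 0 0 0.1; 1 0 0 0 0; 1 0 0 0 0")

```text
clock: 24.7
tcp_pos: [0.5008, 0.0152, 0.1662]
orientation: [-2.219, -2.223, 0.001]
contact_force: [-5.7, -2.9, 11.7]
grip_width: 0.0306
```

Run:
```python
from h import *
bolt(7); sheet([1,2,4,7],"pics/s7.png")
```

```text
24.8 yaw 0.002 F [-4.4 -2.  11.5] w 0.0306 [0.5008 0.0152 0.1662] j7 0.22
```

View pics/s7.png

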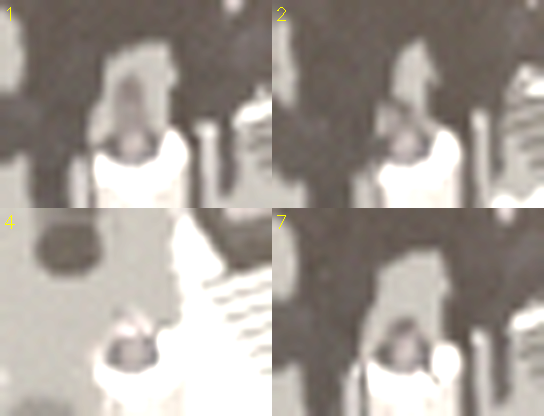

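>>> carry_out(motion="1 0 0 0 0.1; 1 0 0 0 0.15; 1 0 0 0 0.15; 1 0 0 0 0.15; 1 0 0 0 0.15; 1 0 0 0 0.15; 1 0 0 0 0.15; 1 0 0 0 0.1")

```text
clock: 25.8
tcp_pos: [0.5, 0.0156, 0.1662]
orientation: [-3.054, -0.73, 0.003]
contact_force: [-8.8, -0.2, 16.8]
grip_width: 0.0311
```

>>> carry_out(motion="1 0 0 0 0.15; 1 0 0 0 0.15; 1 0 0 0 0.15; 1 0 0 0 0.15; 1 0 0 0 0.15; 1 0 0 0 0.15; 1 0 0 0 0.15; 1 0 0 0 0.1")

```text
clock: 26.8
tcp_pos: [0.5001, 0.0166, 0.1662]
orientation: [-2.961, 1.047, 0.005]
contact_force: [-9.6, 2.4, 16.0]
grip_width: 0.0307
```

>>> carry_out(motion="1 0 0 0 0; 1 0 0 0 0; 0 0 0 0 0; 0 0 0 0 0; 0 0 0 0 0; 0 0 0 0 0; 0 0 0 -40 0; 0 0 0 -60 0")

```text
clock: 27.8
tcp_pos: [0.5002, 0.0162, 0.2649]
orientation: [2.958, -1.041, -0.003]
contact_force: [-0.1, 2.1, 0.9]
grip_width: 0.0852
```

Run:
```python
from h import *
bolt(8); sheet([4,8],"pics/s8.png"); snap("10",(220,310),(130,260),4.5)
import cv2
# pre-turn clear view, same crop/gain from first picture
c=cv2.imread("pics/side0.png")[190:216,236:270]; c=cv2.resize(c,None,fx=8,fy=8,interpolation=cv2.INTER_CUBIC); cv2.imwrite("pics/bs.png",np.clip(c*1.6,0,255).astype(np.uint8))
def g(t):
    return np.clip(cv2.resize(np.load(f"pics/b{t}.npy")[190:216,236:270,::-1].astype(np.uint8),None,fx=8,fy=8,interpolation=cv2.INTER_CUBIC),0,255)
a=cv2.resize(cv2.imread("pics/side0.png")[190:216,236:270],None,fx=8,fy=8,interpolation=cv2.INTER_CUBIC)
cv2.imwrite("pics/s8.png",np.hstack([a,g(4),g(8)]))
print(r.get_obs()["joints"].round(2))
```

```text
27.9 yaw -2.248 F [ 0.8  0.4 -0.3] w 0.0854 [0.5043 0.0142 0.2712] j7 -1.82
[-1.22  0.47  1.44  1.97 -0.52  1.16 -1.82]
```

View pics/s8.png

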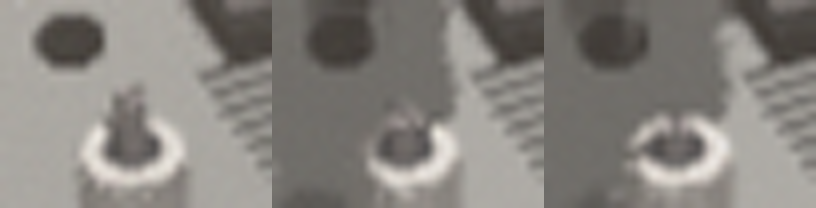

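The heights agree with the geometry. The bolt tip is at zoom row 89 at the start, 112 part-way and 122 now, against a knob-top centre at row 148. That leaves about 9.7 mm standing out, or bolt ≈ -0.012. I'll wind the wrist back to an easier pose and regrip.

>>> carry_out(motion="0 0 0 0 -0.17; 0 0 0 0 -0.17; 0 0 0 0 -0.17; 0 0 0 0 -0.17; 0 0 0 0 -0.17; 0 0 0 0 -0.17; 0 0 0 0 -0.17; 0 0 0 0 -0.17")

```text
clock: 29.0
tcp_pos: [0.4999, 0.0162, 0.2634]
orientation: [2.957, 1.062, -0.006]
contact_force: [-0.3, -0.2, -0.1]
grip_width: 0.0854
```

>>> carry_out(motion="0 0 0 0 -0.17; 0 0 0 0 -0.17; 0 0 0 0 -0.17; 0 0 0 0 -0.17; 0 0 0 0 -0.1; 0 0 0 0 0; 0 0 0 0 0; 0 0 0 0 0")

```text
clock: 30.0
tcp_pos: [0.5009, 0.0161, 0.2648]
orientation: [-2.338, -2.098, 0.002]
contact_force: [0.8, 1.0, 0.1]
grip_width: 0.0855
```

Run:
```python
from h import *
bolt(9); o=r.get_obs();print(o["joints"].round(2)); snap("11")
y=yaw();d=(np.array([.5005,.016])-o["tcp_pos"][:2])*1000
print(d@[-np.sin(y),np.cos(y)],d@[np.cos(y),np.sin(y)])
```

```text
30.1 yaw -0.108 F [-0.2 -0.2  0.9] w 0.0853 [0.501  0.0161 0.2651] j7 -0.06
[-0.92  0.2   0.89  1.96 -0.17  1.06 -0.06]
-0.19327637174660395 -0.504915994405765
```

View pics/side11.png

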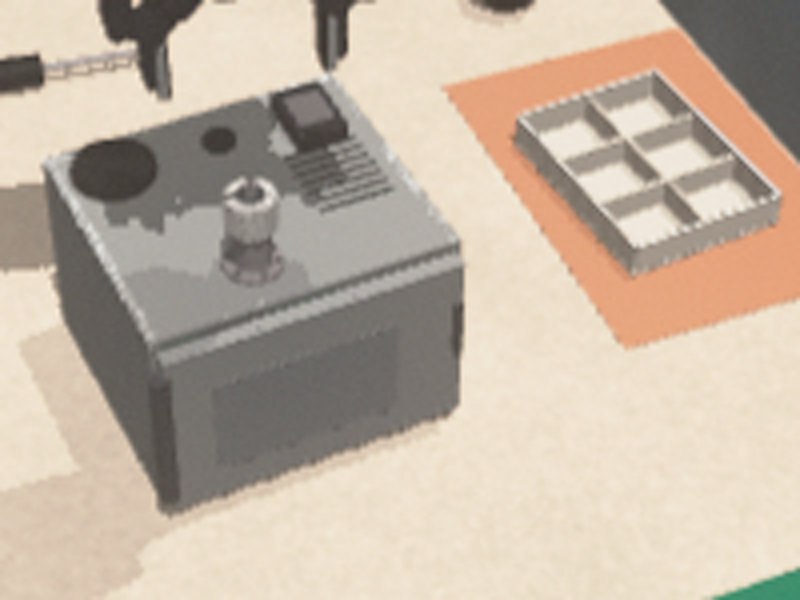

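The door is still flush along its whole top edge, and the bolt is short. Nothing on the roof has moved. Gripping for the finish.

>>> carry_out(motion="0 0 0 40 0; 0 0 0 40 0; 0 0 0 15 0; 0 0 0 4 0; 1 0 0 0 0; 1 0 0 0 0; 1 0 0 0 0; 1 0 0 0 0")

```text
clock: 31.2
tcp_pos: [0.5008, 0.0163, 0.1671]
orientation: [-2.336, -2.098, -0.001]
contact_force: [-4.4, 0.6, 9.9]
grip_width: 0.0312
```

>>> carry_out(motion="1 0 0 0 0; 1 0 0 0 0; 1 0 0 0 0; 1 0 0 0 0; 1 0 0 0 0; 1 0 0 0 0; 1 0 0 0 0; 1 0 0 0 0")

```text
clock: 32.2
tcp_pos: [0.5008, 0.0163, 0.1672]
orientation: [-2.336, -2.099, -0.001]
contact_force: [-4.0, 0.1, 8.8]
grip_width: 0.0307
```

Run:
```python
from h import *
bolt(10); snap("12"); sheet([7,10],"pics/s10.png")
```

```text
32.3 yaw -0.107 F [-4.7  1.   9.4] w 0.0306 [0.5008 0.0163 0.1672] j7 0.09
```

View pics/side12.png

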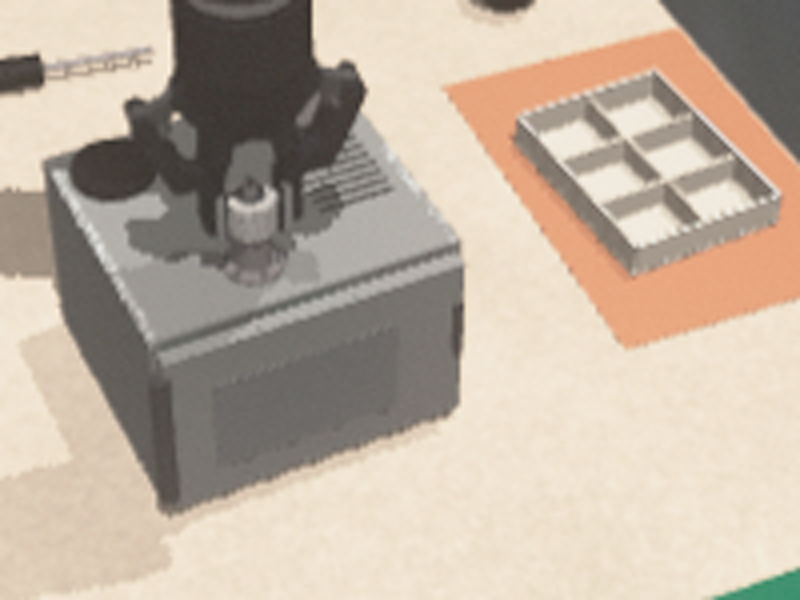

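View pics/s10.png

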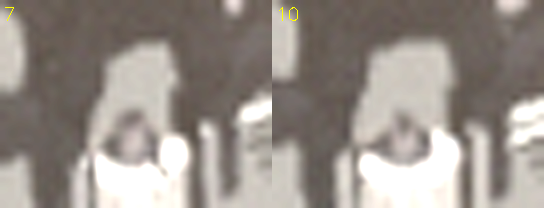

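```bash
python3 -c "
from bench import r
print(r.hand_in())"
```

```text
the job is handed in; nothing more can be done
None
```

I pushed the door shut, started the bolt in its thread, turned the knob about one full turn forward, and handed in at 32.3 s with the knob still gripped. No verdict was reported.

- **Door:** I pushed it until the push force rose from 10 to 19 N with no further movement. The later pictures show it still flush along its whole top edge.
- **Catching the thread:** I turned the knob backward in steps, 1.24 rad in all. The bolt dropped about 3 px in the side view between 1.0 and 1.24 rad back, which fits a catch.
- **Forward turn:** I turned 6.4 rad forward from the furthest-back point, regripping once part-way. That is between 6.16 and 6.4 rad from the catch, because I only know the catch angle to about 0.24 rad.
- **Bolt height:** In a clear view after the last turn, the bolt stood out about 10 mm. That puts the bolt joint near -0.012, as expected after one turn, but the camera reading is only good to about 1 mm.
- **Final grip:** I let go to make that check, then gripped the knob again. The opening read 30.6 mm on the 32 mm knob, with about 10 N of contact force.
- **Other objects:** In the last clear pictures the lens cap, battery and screwdriver had not moved. I did not check the lens and camera at the end, but the gripper never worked near them.

One thing to note: joint 3 reached 1.44 rad, just inside its 1.46 limit, when I lifted off after the forward turn. I wound the wrist back before the final grip.

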